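# Nest the tapered sleeves in the stock case and latch it

### The job

Put the brass sleeve over the silver one that stands in the open stock case, then the copper sleeve over the brass one; let each down gently until it just rests square and loose on the one inside it - dropped or pressed on, the tapers wedge and jam. Then push the case's lid shut until it snaps home on its catch, leaving everything else on the bench where it is.

Things in the scene. Friction and masses are not known exactly. Their poses are not given: they have to be found in the camera images.
- stock_case: mint-green sheet-steel case, fixed to the bench, open at the top: outside 240 mm along its x, 190 mm along its y, 138 mm high, walls 4 mm, red-felt floor 6 mm above its origin (centre of the underside), z up. The lid is hinged along its -y side (away from the loose sleeves); a sprung roller catch sits inside the middle of its +y wall, sticking in 10 mm over the top 25 mm of the wall
- case_lid (a joint): angle of the case's lid: 0 shut and on its catch, grows as it opens; starts standing open at 1.62 to 1.85 rad (about upright), stop at 1.95. Stiff friction hinge, so it stays wherever it is left (about 3 N at the edge moves it). It meets the catch at about 0.06 rad; a push of about 10 N near the free edge takes it over, and past 0.02 rad it is home
- lid_hinge (a point): middle of the lid's hinge line, 138 mm above the bench; the hinge runs along the case's x. The lid is a plate 244 mm along the hinge, 8 mm thick, its free edge 196 mm from the hinge, with a steel pull tab 50 mm wide reaching 210 mm. Shut, the plate's outer face lies 8.5 mm above the hinge line
- lid_edge (a point): middle of the lid's free edge on its outer face (the face that is on top when shut), 196 mm from the hinge
- silver_sleeve: loose silver sleeve: tapered tube, wide end down, open at both ends; 72 mm tall, outside diameter 72 mm at the base and 49 mm at the top, wall 3 mm (measured level), sides leaning in 9 degrees; origin at the centre of its base ring, z up along its axis; 0.1 to 0.26 kg. Stands upright on the floor of the case near its middle
- brass_sleeve: loose brass sleeve: tapered tube, wide end down, open at both ends; 84 mm tall, outside diameter 74 mm at the base and 47.1 mm at the top, wall 3 mm (measured level), sides leaning in 9 degrees; origin at the centre of its base ring, z up along its axis; 0.1 to 0.26 kg. Stands upright on the bench. Resting loose over the silver sleeve, its base is 12.5 to 15.5 mm above the silver one's base
- copper_sleeve: loose copper sleeve: tapered tube, wide end down, open at both ends; 96 mm tall, outside diameter 76 mm at the base and 45.3 mm at the top, wall 3 mm (measured level), sides leaning in 9 degrees; origin at the centre of its base ring, z up along its axis; 0.1 to 0.26 kg. Stands upright on the bench. Resting loose over the brass sleeve, its base is 12.5 to 15.5 mm above the brass one's base
- pitch_bowl: black iron pitch bowl on a rubber ring, 92 mm across, 70 mm high, stands on the bench; origin at the centre of its underside
- punch_pot: red pot 64 mm across, 78 mm high, full of steel punches that reach 135 mm high and 60 mm across; origin at the centre of its underside
- polish_jar: amber glass jar with a dark lid, 62 mm across, 100 mm high; origin at the centre of its underside
- chasing_hammer: chasing hammer lying on the bench, 230 mm long, 26 mm high, head towards its +x; origin on the bench at the middle of its length
- rawhide_mallet: rawhide mallet lying on the bench, 232 mm long, head 75 mm wide and 42 mm high towards its +x; origin on the bench near the middle
- bench_block: steel bench block 62 x 62 mm, 20 mm high; origin at the centre of its underside
- raised_bowl: small silver bowl 90 mm across, 35 mm high; origin at the centre of its underside
- mushroom_stake: steel mushroom stake fixed to the bench: base 85 mm square, post 24 mm thick, domed head 60 mm across, 209 mm high; origin at the centre of its underside
There are look-alikes about, which are no part of the job. Leave any blue or green look-alike of the copper_sleeve alone. There is more than one size of the brass_sleeve; the one meant has the size given above.

How it is judged (in metres and radians):
On the way, in this order (a step that is already met when the one before it is completed fails the run):
1. the brass sleeve rests loose and square over the silver one in the case, let go (z of brass_sleeve in the frame of silver_sleeve between 0.01 and 0.018 m and horizontal distance between brass_sleeve and silver_sleeve below 0.004 m and angle between the z axis of brass_sleeve and the z axis of silver_sleeve, either way round below 0.04 rad and z of silver_sleeve in the frame of stock_case between 0.003 and 0.01 m and angle between silver_sleeve's own z axis and vertical below 0.04 rad and contact force between the fingers and brass_sleeve below 0.5 N), for 0.2 s.
2. the copper sleeve rests loose and square over the brass one, let go (z of copper_sleeve in the frame of brass_sleeve between 0.01 and 0.018 m and horizontal distance between copper_sleeve and brass_sleeve below 0.004 m and angle between the z axis of copper_sleeve and the z axis of brass_sleeve, either way round below 0.04 rad and z of brass_sleeve in the frame of silver_sleeve between 0.01 and 0.018 m and horizontal distance between brass_sleeve and silver_sleeve below 0.004 m and angle between the z axis of brass_sleeve and the z axis of silver_sleeve, either way round below 0.04 rad and contact force between the fingers and copper_sleeve below 0.5 N), for 0.2 s.
3. the lid is shut and home on its catch (value of joint case_lid below 0.02 rad), for 0.2 s.
At the end, for the whole second after the job is handed in: the silver sleeve stands upright on the case floor; the brass sleeve's base is 10 to 18 mm above the silver one's and the copper one's 10 to 18 mm above the brass one's, each centred within 4 mm and square within 0.04 rad, all at rest; the lid is on its catch (within 0.02 rad of shut) (z of brass_sleeve in the frame of silver_sleeve between 0.01 and 0.018 m and horizontal distance between brass_sleeve and silver_sleeve below 0.004 m and angle between the z axis of brass_sleeve and the z axis of silver_sleeve, either way round below 0.04 rad and z of copper_sleeve in the frame of brass_sleeve between 0.01 and 0.018 m and horizontal distance between copper_sleeve and brass_sleeve below 0.004 m and angle between the z axis of copper_sleeve and the z axis of brass_sleeve, either way round below 0.04 rad and z of silver_sleeve in the frame of stock_case between 0.003 and 0.01 m and angle between silver_sleeve's own z axis and vertical below 0.04 rad and value of joint case_lid below 0.02 rad and linear speed of each of silver_sleeve, brass_sleeve, copper_sleeve below 0.03 m/s); the robot touches nothing.
It fails at once if the brass sleeve is rammed onto the silver one: pressed or knocked down with more than about 35 N, so that their tapered walls bear on each other with over 120 N in all (contact force between brass_sleeve and silver_sleeve above 120 N).
It fails at once if the copper sleeve is rammed onto the brass one: pressed or knocked down with more than about 35 N, so that their tapered walls bear on each other with over 120 N in all (contact force between copper_sleeve and brass_sleeve above 120 N).
It fails at once if the brass sleeve is let fall onto the silver one from more than about 13 mm (it drops free, faster than 0.5 m/s) (linear speed of brass_sleeve above 0.5 m/s and contact force between the fingers and brass_sleeve below 0.5 N and horizontal distance between brass_sleeve and silver_sleeve below 0.03 m).
It fails at once if the copper sleeve is let fall onto the brass one from more than about 13 mm (it drops free, faster than 0.5 m/s) (linear speed of copper_sleeve above 0.5 m/s and contact force between the fingers and copper_sleeve below 0.5 N and horizontal distance between copper_sleeve and brass_sleeve below 0.03 m).
It fails at once if something else on the bench is knocked over or shifted by more than 30 mm (distance of any of pitch_bowl, punch_pot, polish_jar, chasing_hammer, rawhide_mallet, bench_block, raised_bowl from where it was at the start of the episode above 0.03 m).
It also fails if it takes over 70 s, if anything falls off the work surface, if the arm or the gripper's body presses on something with over 40 N, if the wrist force passes 120 N, or if a joint passes its speed limit or range.

### The arm

A 6-joint arm with a two-finger parallel gripper is mounted at the origin on the work surface. World frame = base frame: x ahead of the robot, y to its left, z up, the work surface at z = 0. Lengths are in mm, angles in rad, forces in N, time in s.
With the tool pointing down it reaches from about 350 to 775 mm from the base axis. Payload 7.3 kg.
Tool frame: the origin (TCP) lies at the very end of the fingers, on their centre line; the grasp point (between the pads) lies 19 mm behind it; z points along the fingers, y is the line along which they close (so a half turn about z gives the same grasp; the last joint's range is limited). The gripper opens to 92 mm and grips with 3 to 60 N. Pads are 19 mm wide; open, the fingers measure 130 mm over their backs; the gripper's body (75 mm by 190 mm) begins 47 mm behind the grasp point.
Start: joints at [1.096, 0.342, 1.524, -0, 1.275, -0.146], TCP at [169.512, 496.901, 226.741] pointing down, gripper open.
Joint ranges: [-2.53, 2.53], [-0.77, 2.02], [0.04, 2.7], [-1, 4.14], [0.28, 2.66], [-3.11, 3.11]. Speed limits (rad/s): [2.57, 2.57, 3.14, 3.14, 3.14, 3.14].

### API

Orientations are given as [roll, pitch, yaw] about the fixed x, y, z axes, in that order (R = Rz(yaw) Ry(pitch) Rx(roll)).
In Python, from plant import get_obs, vision, workorder gives the robot as it stands.
- The arm moves only by the shell command python3 -m pendant 'ROWS' [OPENING]. ROWS is a JSON object of lists of equal length, an entry for each row: "dp": the shift along the tool's x, y, z in m, a list of three; "rotation": the turn, a rotation vector about the tool's x, y, z in rad, a list of three. A call has 1 to 8 rows; each row is the pose to reach, as a shift and turn from the pose commanded when the call began, along the tool's axes at that moment; what a row does not reach only later rows make up. A row lasts 1/8 s, in which the tool goes at most 62.5 mm and 10.7 degrees, less where a joint would pass 70% of its speed; a pose out of reach is approached as far as the arm can. A call with a gripper value outside its range is refused whole. OPENING is the finger opening in m, from 0 to 0.0918, set as the call begins (- or left out, the last holds). The fingers move at their own pace and stop on an object; the grip force is fixed at half the most. Time passes only in rows, so rows that repeat a pose let the fingers close. It gives the time, the measured TCP pose, the force, the opening and the grip force at its end, in the units of the state.
- get_obs(): the state, without advancing time (a new reading comes with each control period).
- vision.capture(name): name is "scene" or "top" or "wrist"; returns a dict with "pixels" (384x512x3 uint8, red, green, blue), "vfov" (degrees; the focal length in pixels is half the picture's height over the tangent of half this angle, whatever the lens; pixels are square), "cx", "cy" (the principal point, pixels), "dist" ([k1, k2, p1, p2, k3] as OpenCV has them; the pictures are not rectified), "pose" (4x4, takes a point from camera to world coordinates); the wrist camera has in their place "T_tool_cam" (4x4, takes a point from camera to tool coordinates, whose origin is the TCP and whose axes are the flange's). Camera axes: x right, y up, looking along -z (the intrinsics and any distortion apply to the point x, -y, -z); pixel columns grow to the right and rows downward; lengths in mm; the calibration is good to about 2 mm. A picture is of the moment at which its call begins: read the wrist's pose just before it. There is no depth.
- workorder.close_job(): hands the job in; it is judged then, once.
The state is a dict: "time": time; "joint_positions": joint angles; "dq": joint speeds; "tau": joint torques, N m; "tool_pos": TCP position; "tcp_rot": TCP orientation; "contact_force": force on the tool from outside, world axes, zero at the start; "moment": the same for the moment, N m; "grip_width": finger opening in mm; "finger_force": force on a finger pad.
Only numpy, scipy, OpenCV 4.12 (cv2) and the standard library are available. Lean on these libraries where they do the work, as an engineer would, in place of code of your own. Each camera call takes 0.05 s, during which the arm holds its last target. There are 200 camera calls.

## Working session

There is one attempt and no reset: what is moved stays moved. The work goes in short steps, Python scripts to look and compute and a shell command to move; the robot and the scene stay as the last step left them, time stands still between calls to the robot, and variables do not carry over. Pictures are saved under pics/ and viewed, at most 10 in all, crops included, and the job is handed in when it is done.

```bash
ls; mkdir -p pics; cat > h.py <<'E'
import numpy as np, cv2
from plant import get_obs, vision
from scipy.spatial.transform import Rotation as R
def cap(n):
    o=get_obs(); c=vision.capture(n)
    f=192/np.tan(np.radians(c['vfov'])/2)
    c['K']=np.array([[f,0,c['cx']],[0,f,c['cy']],[0,0,1.]])
    if 'pose' not in c:
        T=np.eye(4); T[:3,:3]=R.from_euler('xyz',o['tcp_rot']).as_matrix(); T[:3,3]=o['tool_pos']
        c['pose']=T@np.array(c['T_tool_cam'])
    c['pose']=np.array(c['pose']); c['bgr']=np.ascontiguousarray(c['pixels'][:,:,::-1])
    return c
def ray(c,uv):
    p=cv2.undistortPoints(np.array(uv,float).reshape(-1,1,2),c['K'],np.array(c['dist'],float)).reshape(-1,2)
    d=np.c_[p[:,0],-p[:,1],-np.ones(len(p))]@c['pose'][:3,:3].T
    return c['pose'][:3,3],d
def onz(c,uv,z):
    o,d=ray(c,uv); return o+d*((z-o[2])/d[:,2])[:,None]
def proj(c,P):
    T=np.linalg.inv(c['pose']); q=np.atleast_2d(P)@T[:3,:3].T+T[:3,3]
    q=q*[1,-1,-1]
    return cv2.projectPoints(q,np.zeros(3),np.zeros(3),c['K'],np.array(c['dist'],float))[0].reshape(-1,2)
E
python3 - <<'E'
from h import *
o=get_obs();print({k:np.round(v,3) for k,v in o.items()})
for n in('top','scene','wrist'):
    c=cap(n);cv2.imwrite(f'pics/{n}0.png',c['bgr']);print(n,c['vfov'],c['dist'],np.round(c['pose'],2).tolist())
a=cv2.imread('pics/top0.png');cv2.imwrite('pics/top0b.png',cv2.resize(a,(800,600)))
a=cv2.imread('pics/scene0.png');cv2.imwrite('pics/scene0b.png',cv2.resize(a,(800,600)))
E
```

```text
pics
{'time': np.float64(0.0), 'joint_positions': array([ 1.096,  0.343,  1.525, -0.   ,  1.275, -0.146]), 'dq': array([-0.001, -0.   ,  0.   ,  0.001,  0.001,  0.   ]), 'tau': array([ 1.0000e-03, -4.3125e+01, -2.4422e+01,  7.2000e-02,  5.6000e-02,
       -0.0000e+00]), 'tool_pos': array([169.325, 496.526, 226.043]), 'tcp_rot': array([-3.14 , -0.   ,  2.813]), 'contact_force': array([ 0.704,  0.913, -0.326]), 'moment': array([ 0.01 , -0.018,  0.029]), 'finger_force': np.float64(0.0), 'grip_width': np.float64(91.731)}
top 52.4963132874793 [-0.0971419  0.         0.         0.         0.       ] [[-0.03, 0.98, -0.17, 348.79], [-1.0, -0.03, 0.01, 66.98], [0.0, 0.17, 0.98, 1207.71], [0.0, 0.0, 0.0, 1.0]]
scene 53.28614218460113 [-0.11669976  0.          0.          0.          0.        ] [[0.32, -0.78, 0.54, 998.25], [0.95, 0.27, -0.17, -97.59], [-0.01, 0.56, 0.83, 832.62], [0.0, 0.0, 0.0, 1.0]]
wrist 60.60802893056526 [-0.06149856  0.          0.          0.          0.        ] [[0.32, -0.9, -0.28, 93.14], [0.95, 0.31, 0.1, 522.94], [-0.0, -0.3, 0.95, 384.16], [0.0, 0.0, 0.0, 1.0]]
```

View pics/top0b.png

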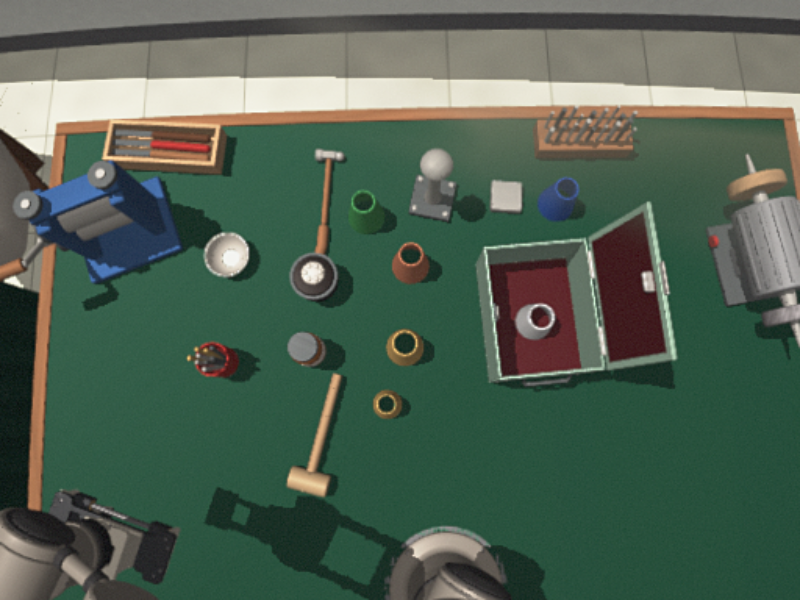

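View pics/scene0b.png

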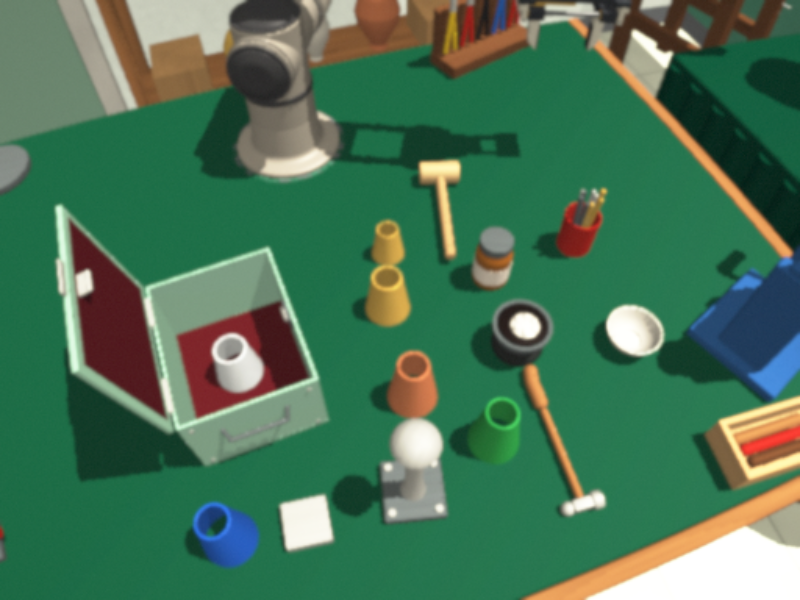

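The top view shows two brass-coloured candidates, at (405,348) and (388,404). Copper is at (410,263), with green and blue look-alikes at (366,211) and (560,198). Silver is at (537,320) in the case, and the lid stands open on the right. The scene view shows the brass pair at (387,295) and (388,243), copper at (412,385) and silver at (237,362).

```bash
cat >> h.py <<'E'
def blob(c,lo,hi,near=None,amin=80):
    m=cv2.inRange(cv2.cvtColor(c['bgr'],cv2.COLOR_BGR2HSV),lo,hi)
    m=cv2.morphologyEx(m,cv2.MORPH_OPEN,np.ones((3,3)))
    cs=[k for k in cv2.findContours(m,cv2.RETR_EXTERNAL,cv2.CHAIN_APPROX_NONE)[0] if cv2.contourArea(k)>amin]
    return cs
def tri(c1,u1,c2,u2):
    o1,d1=ray(c1,u1);o2,d2=ray(c2,u2);d1=d1[0];d2=d2[0]
    s=np.linalg.lstsq(np.c_[d1,-d2],o2-o1,rcond=None)[0]
    a=o1+d1*s[0];b=o2+d2*s[1];return (a+b)/2,np.linalg.norm(a-b)
E
python3 - <<'E'
from h import *
t=cap('top');s=cap('scene')
for n,c in(('top',t),('scene',s)):
  hsv=cv2.cvtColor(c['bgr'],cv2.COLOR_BGR2HSV)
  pts={'top':[(405,365),(388,415),(405,277),(530,330)],'scene':[(387,305),(388,250),(412,395),(240,375)]}[n]
  for p in pts: print(n,p,hsv[int(p[1]*.64),int(p[0]*.64)])
  for nm,lo,hi in(('brass',(16,110,60),(30,255,255)),('cop',(3,110,50),(14,230,255))):
    for k in blob(c,lo,hi): 
      x,y,w,h=cv2.boundingRect(k); print(n,nm,(x,y,w,h),cv2.contourArea(k))
a=cv2.resize(t['bgr'][150:280,220:380],None,fx=3.7,fy=3.7,interpolation=cv2.INTER_CUBIC)[:, :]
b=cv2.resize(s['bgr'][130:280,120:300],None,fx=3.2,fy=3.2,interpolation=cv2.INTER_CUBIC)
cv2.imwrite('pics/crop1.png',a[:600,:800]);cv2.imwrite('pics/crop2.png',b)
# rough bench positions of top rims
for nm,u,v,z in(('brass',(405,347),(387,276),84),('small',(387,404),(388,229),60),('cop',(411,261),(413,362),96),('silver',(541,319),(231,348),78)):
  P,e=tri(t,[np.array(u)*.64],s,[np.array(v)*.64]);print(nm,P.round(1),round(e,1), onz(t,[np.array(u)*.64],z).round(1))
# case corners at z=138
for nm,u,v in(('+y far',(487,249),(270,252)),('-y far(hinge)',(589,240),(147,290)),('+y near',(492,381),(325,382)),('-y near',(606,370),(178,432))):
  pass
for nm,u,v in(('A',(487,247),(324,380)),('B',(492,381),(269,251)),('C',(589,240),(178,430)),('D',(606,369),(148,292)),('lidfar',(650,206),(75,372)),('lidnear',(675,357),(60,208))):
  P,e=tri(t,[np.array(u)*.64],s,[np.array(v)*.64]);print(nm,P.round(1),round(e,1))
E
```

```text
top (405, 365) [ 17 139 101]
top (388, 415) [ 19 128 106]
top (405, 277) [  8 131 111]
top (530, 330) [ 15  11 141]
top brass (239, 250, 18, 18) 231.0
top brass (248, 215, 23, 19) 195.5
top cop (0, 166, 14, 13) 98.0
top cop (251, 162, 23, 19) 263.0
top cop (18, 157, 18, 170) 1259.0
top cop (202, 144, 8, 18) 88.5
top cop (206, 102, 6, 41) 89.0
top cop (96, 95, 38, 8) 159.0
top cop (98, 84, 36, 7) 122.5
top cop (32, 77, 38, 42) 407.5
top cop (102, 70, 194, 11) 1057.5
top cop (408, 68, 104, 41) 731.5
top cop (335, 68, 24, 7) 100.0
scene (387, 305) [ 20 160 174]
scene (388, 250) [ 20 162 181]
scene (412, 395) [ 10 157 164]
scene (240, 375) [ 30  11 216]
scene brass (453, 271, 29, 40) 440.0
scene brass (466, 258, 46, 17) 207.0
scene brass (234, 141, 29, 68) 1244.0
scene brass (373, 121, 15, 24) 98.0
scene brass (269, 112, 17, 32) 102.5
scene brass (97, 24, 37, 40) 1034.5
scene brass (283, 8, 11, 27) 191.0
scene brass (261, 0, 24, 28) 299.0
scene cop (358, 351, 57, 29) 226.5
scene cop (477, 279, 35, 19) 267.5
scene cop (473, 269, 39, 16) 124.0
scene cop (336, 234, 13, 29) 92.0
scene cop (248, 225, 31, 42) 935.0
scene cop (306, 161, 21, 12) 140.0
scene cop (430, 78, 22, 22) 101.5
scene cop (132, 35, 15, 20) 195.5
scene cop (388, 0, 112, 46) 1540.0
scene cop (277, 0, 60, 49) 1096.5
scene cop (302, 0, 8, 22) 87.5
scene cop (207, 0, 60, 40) 1330.0
scene cop (63, 0, 39, 67) 973.0
brass [455.1  66.4  73.7] 4.8 [[453.5  64.1  84. ]]
small [350.8 102.6  60. ] 4.7 [[350.1 100.4  60. ]]
cop [617.8  51.1  81.9] 5.6 [[613.6  48.6  96. ]]
silver [ 501.3 -193.7   67.6] 4.2 [[ 499.7 -193.5   78. ]]
A [629.3 -82.8 131.9] 15.3
B [384.5 -93.8 120. ] 9.7
C [ 637.9 -276.5  128.5] 9.8
D [ 400.  -292.1  122.4] 7.3
lidfar [ 639.9 -321.   317.3] 3.0
lidnear [ 404.1 -332.4  324.7] 3.9
```

View pics/crop1.png

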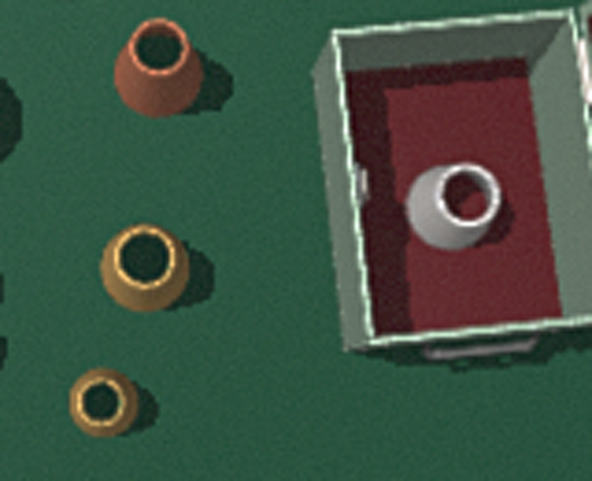

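The crop confirms it. The larger brass sleeve at (405,348) has a base about 24 raw px wide (≈74 mm), which fits the stated size. The one at (388,404) is about 57 mm wide, so it is the wrong size. Next I move the wrist camera over the brass sleeve.

```bash
python3 -m pendant '{"dp":[[-0.05,-0.0355,0],[-0.1,-0.071,0],[-0.15,-0.1065,0],[-0.2,-0.142,0],[-0.25,-0.1775,0],[-0.3,-0.213,0],[-0.35,-0.2485,0],[-0.4,-0.284,0]],"rotation":[[0,0,0.146],[0,0,0.292],[0,0,0.438],[0,0,0.584],[0,0,0.73],[0,0,0.876],[0,0,1.022],[0,0,1.17]]}'
python3 -m pendant '{"dp":[[0,0,0],[0,0,0]],"rotation":[[0,0,0],[0,0,0]]}'
python3 - <<'E'
from h import *
import pickle
c=cap('wrist');pickle.dump(c,open('w1.pkl','wb'));o=get_obs();print(o['tool_pos'],o['tcp_rot'])
cv2.imwrite('pics/w1.png',cv2.resize(c['bgr'],(800,600)))
E
```

```text
time: 1.25
tool_pos: [457.3, 97.1, 226.9]
tcp_rot: [3.141, -0.0, 1.638]
contact_force: [0.0, 1.0, 0.2]
grip_width: 91.8
finger_force: 0.0
time: 1.5
tool_pos: [455.9, 99.2, 226.4]
tcp_rot: [-3.141, -0.001, 1.643]
contact_force: [-0.3, -0.2, 0.3]
grip_width: 91.8
finger_force: 0.0
[455.61421363  99.77376254 226.58656268] [-3.14087458e+00 -5.14503151e-04  1.64443213e+00]
```

View pics/w1.png

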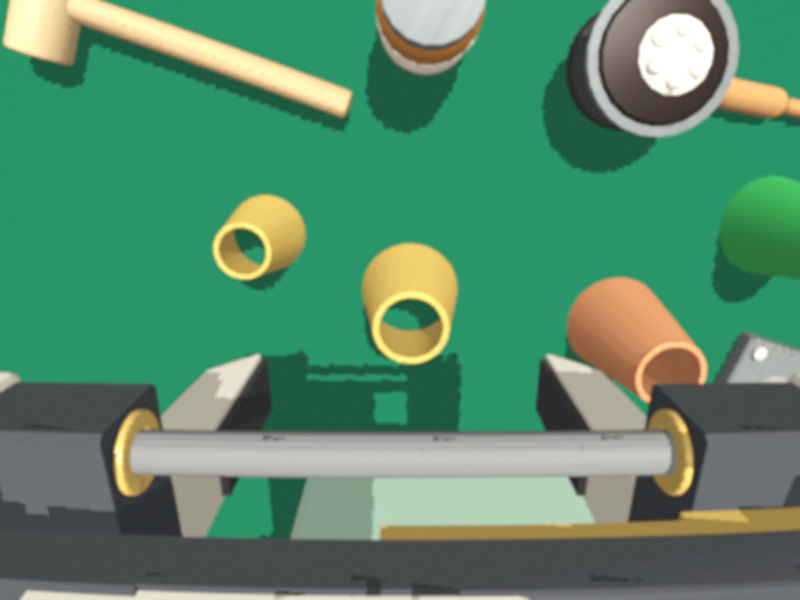

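The wrist view shows the brass rim at (411,327), the small brass rim at (242,251) and the copper rim at (670,370). I take a second wrist viewpoint to get heights.

```bash
python3 -m pendant '{"dp":[[-0.027,0.028,0],[-0.054,0.056,0],[-0.054,0.056,0],[-0.054,0.056,0]],"rotation":[[0,0,0],[0,0,0],[0,0,0],[0,0,0]]}' >/dev/null
cat >> h.py <<'E'
def rims(c,lo,hi):
    "inner-rim ellipses: holes in the bright mask of one colour"
    m=cv2.inRange(cv2.cvtColor(c['bgr'],cv2.COLOR_BGR2HSV),lo,hi)
    cs,h=cv2.findContours(m,cv2.RETR_CCOMP,cv2.CHAIN_APPROX_NONE)
    return [cv2.fitEllipse(k) for k,q in zip(cs,h[0]) if q[3]>=0 and cv2.contourArea(k)>150]
E
python3 - <<'E'
from h import *
import pickle
c=cap('wrist');pickle.dump(c,open('w2.pkl','wb'));o=get_obs();print(o['tool_pos'],o['tcp_rot'])
cv2.imwrite('pics/w2.png',c['bgr'])
for i in(1,2):
  c=pickle.load(open(f'w{i}.pkl','rb'))
  hsv=cv2.cvtColor(c['bgr'],cv2.COLOR_BGR2HSV)
  if i==1:
    print('brass col y=150..235',[tuple(hsv[y,263]) for y in range(160,236,4)])
    print('cop col x=410..455',[tuple(hsv[237,x]) for x in range(395,456,4)])
  for nm,lo,hi in(('brass',(15,90,190),(32,255,255)),('cop',(3,90,170),(15,255,255))):
    for e in rims(c,lo,hi): print(i,nm,np.round(e[0],1),np.round(e[1],1))
E
```

```text
[515.02996875  50.63826754 226.72861347] [-3.14089499e+00 -5.16557282e-04  1.64497335e+00]
brass col y=150..235 [(np.uint8(23), np.uint8(136), np.uint8(242)), (np.uint8(23), np.uint8(140), np.uint8(241)), (np.uint8(23), np.uint8(139), np.uint8(240)), (np.uint8(23), np.uint8(136), np.uint8(240)), (np.uint8(23), np.uint8(138), np.uint8(240)), (np.uint8(23), np.uint8(141), np.uint8(240)), (np.uint8(22), np.uint8(139), np.uint8(240)), (np.uint8(30), np.uint8(99), np.uint8(255)), (np.uint8(71), np.uint8(115), np.uint8(89)), (np.uint8(78), np.uint8(168), np.uint8(91)), (np.uint8(77), np.uint8(173), np.uint8(99)), (np.uint8(78), np.uint8(183), np.uint8(152)), (np.uint8(78), np.uint8(185), np.uint8(150)), (np.uint8(23), np.uint8(127), np.uint8(181)), (np.uint8(21), np.uint8(143), np.uint8(194)), (np.uint8(22), np.uint8(144), np.uint8(193)), (np.uint8(22), np.uint8(148), np.uint8(191)), (np.uint8(23), np.uint8(144), np.uint8(228)), (np.uint8(22), np.uint8(137), np.uint8(229))]
cop col x=410..455 [(np.uint8(11), np.uint8(143), np.uint8(146)), (np.uint8(11), np.uint8(139), np.uint8(150)), (np.uint8(12), np.uint8(144), np.uint8(154)), (np.uint8(11), np.uint8(139), np.uint8(217)), (np.uint8(13), np.uint8(141), np.uint8(231)), (np.uint8(11), np.uint8(142), np.uint8(147)), (np.uint8(11), np.uint8(145), np.uint8(148)), (np.uint8(11), np.uint8(140), np.uint8(146)), (np.uint8(11), np.uint8(144), np.uint8(143)), (np.uint8(10), np.uint8(139), np.uint8(143)), (np.uint8(11), np.uint8(141), np.uint8(145)), (np.uint8(11), np.uint8(142), np.uint8(140)), (np.uint8(11), np.uint8(143), np.uint8(144)), (np.uint8(11), np.uint8(145), np.uint8(160)), (np.uint8(15), np.uint8(115), np.uint8(255)), (np.uint8(78), np.uint8(189), np.uint8(150))]
1 brass [263.5 207.4] [35.  40.1]
1 brass [154.7 158.4] [26.  31.4]
2 brass [380.  188.4] [39.7 45.2]
2 brass [203.6 154.2] [37.4 44.3]
2 brass [ 93.8 106.4] [29.  33.2]
2 cop [380.8 186.5] [34.5 40.1]
```

```bash
python3 - <<'E'
from h import *
import pickle
C=[pickle.load(open(f'w{i}.pkl','rb')) for i in(1,2)]
for V in(205,212):
  E=[[e for e in rims(c,(15,90,V),(32,255,255))] for c in C]
  a=min(E[0],key=lambda e:np.hypot(e[0][0]-263,e[0][1]-209));b=min(E[1],key=lambda e:np.hypot(e[0][0]-204,e[0][1]-156))
  print(V,np.round(a[0]+a[1],1),np.round(b[0]+b[1],1))
  P,r=tri(C[0],[a[0]],C[1],[b[0]]);print('brass',P.round(1),round(r,2))
  for c,e in((C[0],a),(C[1],b)):
    print('  on z84',onz(c,[e[0]],84).round(1))
    bx=cv2.boxPoints(e);m=[(bx[i]+bx[(i+1)%4])/2 for i in range(4)];q=onz(c,m,84);print('  dia',np.linalg.norm(q[0]-q[2]).round(1),np.linalg.norm(q[1]-q[3]).round(1))
e=rims(C[1],(3,90,180),(15,255,255))[0];print('cop z96',onz(C[1],[e[0]],96).round(1))
t=cap('top');print(proj(t,[[453,64,84],[612,50,96]]).round(1)/.64)
E
```

```text
205 [262.8 209.   38.1  41. ] [203.6 155.9  41.2  43.9]
brass [463.3  66.2  83.5] 0.01
  on z84 [[463.3  66.3  84. ]]
  dia 39.8 40.0
  on z84 [[463.4  66.3  84. ]]
  dia 39.7 40.4
212 [262.8 209.   38.2  41.2] [203.6 156.   41.5  44. ]
brass [463.3  66.1  83.4] 0.01
  on z84 [[463.3  66.3  84. ]]
  dia 39.9 40.3
  on z84 [[463.4  66.2  84. ]]
  dia 40.0 40.5
cop z96 [[629.2  51.5  96. ]]
[[405.      347.34375]
 [410.3125  261.875  ]]
```

Both wrist views agree: rim at (463.3, 66.2), z 83.5 against the expected 84. Re-reading the crop, the top camera agrees too. I line up, descend and check.

```bash
python3 - <<'E'
from h import *
t=cap('top');print(proj(t,[[463.3,66.2,84],[629.2,51.5,96]]).round(1),'crop read (259.7,219.5),(263,162.4)')
E
python3 -m pendant '{"dp":[[0.0194,-0.0504,0],[0.0194,-0.0504,0.06],[0.0194,-0.0504,0.12],[0.0194,-0.0504,0.16],[0.0194,-0.0504,0.174],[0.0194,-0.0504,0.174],[0.0194,-0.0504,0.174]],"rotation":[[0,0,0],[0,0,0],[0,0,0],[0,0,0],[0,0,0],[0,0,0],[0,0,0]]}'
python3 -m pendant '{"dp":[[0,0,0],[0,0,0],[0,0,0],[0,0,0],[0,0,0],[0,0,0]],"rotation":[[0,0,0],[0,0,0],[0,0,0],[0,0,0],[0,0,0],[0,0,0]]}' 0.02
```

```text
[[258.4 218.7]
 [261.9 161.9]] crop read (259.7,219.5),(263,162.4)
time: 3.08
tool_pos: [465.6, 65.0, 54.3]
tcp_rot: [3.139, 0.0, 1.643]
contact_force: [0.3, 0.2, 0.2]
grip_width: 91.7
finger_force: 0.0
time: 3.82
tool_pos: [464.4, 64.9, 52.7]
tcp_rot: [-3.141, -0.0, 1.643]
contact_force: [-1.1, 0.1, 1.7]
grip_width: 55.2
finger_force: 29.7
```

```bash
python3 -m pendant '{"dp":[[0,0,-0.03],[0,0,-0.08],[0,0,-0.14],[0,0,-0.187],[0,0,-0.187]],"rotation":[[0,0,0],[0,0,0],[0,0,0],[0,0,0],[0,0,0]]}'
python3 -m pendant '{"dp":[[-0.04,-0.011,0],[-0.095,-0.026,0],[-0.15,-0.041,0],[-0.205,-0.056,0],[-0.25,-0.068,0],[-0.27,-0.074,0],[-0.27,-0.074,0],[-0.27,-0.074,0]],"rotation":[[0,0,0],[0,0,0],[0,0,0],[0,0,0],[0,0,0],[0,0,0],[0,0,0],[0,0,0]]}'
python3 - <<'E'
from h import *
import pickle
c=cap('wrist');pickle.dump(c,open('w3.pkl','wb'))
cv2.imwrite('pics/w3.png',cv2.resize(c['bgr'],(800,600)))
E
```

```text
time: 4.45
tool_pos: [466.3, 64.8, 243.1]
tcp_rot: [3.134, 0.001, 1.643]
contact_force: [-0.0, -0.7, -1.7]
grip_width: 54.8
finger_force: 29.5
time: 5.45
tool_pos: [409.8, -208.9, 238.7]
tcp_rot: [-3.14, -0.002, 1.643]
contact_force: [0.7, 0.1, -1.4]
grip_width: 54.9
finger_force: 29.5
```

View pics/w3.png

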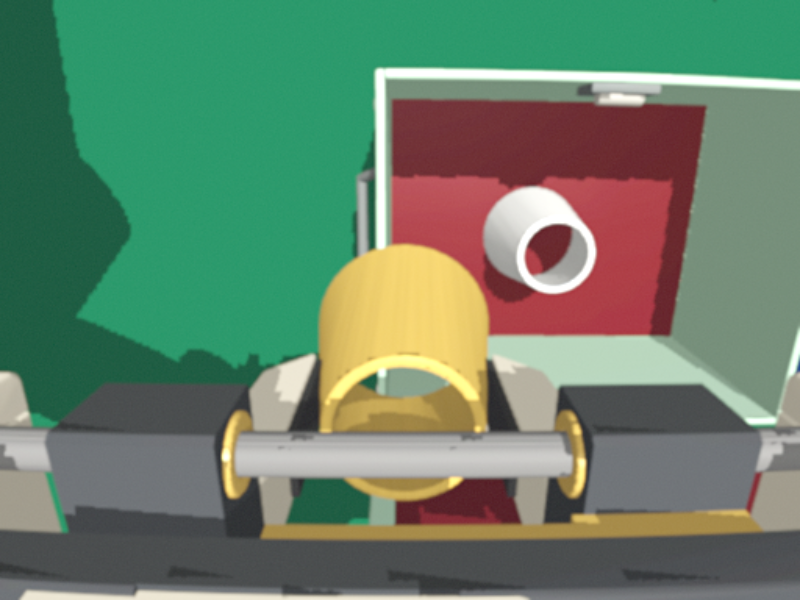

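The case view shows the silver rim at (556,257) and its shaded bore, the catch at (620,95) and the +y wall top at row 75. The brass hangs square in the fingers. I take a second view from the other side.

```bash
python3 -m pendant '{"dp":[[-0.004,0.045,0],[-0.008,0.1,0],[-0.011,0.15,0],[-0.013,0.18,0],[-0.013,0.18,0],[-0.013,0.18,0]],"rotation":[[0,0,0],[0,0,0],[0,0,0],[0,0,0],[0,0,0],[0,0,0]]}'
python3 - <<'E'
from h import *
import pickle
c=cap('wrist');pickle.dump(c,open('w4.pkl','wb'))
cv2.imwrite('pics/w4.png',c['bgr'])
C=[pickle.load(open(f'w{i}.pkl','rb')) for i in(3,4)]
h=cv2.cvtColor(C[0]['bgr'],cv2.COLOR_BGR2HSV)
print([tuple(map(int,h[165,x,1:])) for x in range(322,386,3)])
for S,V in((60,190),(60,215),(60,230)):
  E=[rims(c,(0,0,V),(180,S,255)) for c in C]
  for i in(0,1):
    for e in E[i]:
      if e[0][1]<230: print(S,V,i,np.round(e[0]+e[1],1),onz(C[i],[e[0]],78).round(1))
E
```

```text
time: 6.25
tool_pos: [590.0, -208.8, 239.3]
tcp_rot: [-3.14, -0.001, 1.644]
contact_force: [-0.5, -0.1, -0.2]
grip_width: 55.0
finger_force: 29.5
[(8, 166), (5, 165), (5, 163), (0, 255), (0, 255), (166, 175), (160, 177), (159, 172), (167, 107), (149, 106), (156, 106), (150, 107), (127, 110), (8, 153), (6, 158), (5, 157), (6, 159), (7, 156), (7, 253), (0, 255), (156, 176), (158, 176)]
60 190 0 [355.8 161.2  37.6  41.7] [[ 506.4 -191.1   78. ]]
60 190 1 [174.7 148.7  39.9  43.1] [[ 506.7 -192.    78. ]]
60 215 0 [355.5 162.1  39.3  42.6] [[ 506.2 -192.    78. ]]
60 215 1 [174.7 148.9  41.   44.1] [[ 506.7 -192.2   78. ]]
60 230 0 [355.5 162.3  39.8  43.1] [[ 506.3 -192.3   78. ]]
60 230 1 [174.6 149.   41.4  44.5] [[ 506.6 -192.2   78. ]]
```

```bash
python3 - <<'E'
from h import *
import pickle
for i in(3,4):
  c=pickle.load(open(f'w{i}.pkl','rb'));T=np.array(c['T_tool_cam']);h=cv2.cvtColor(c['bgr'],cv2.COLOR_BGR2HSV)
  d=dict(c);d['pose']=T
  def pt(x,y,z): return proj(d,[[x,y,z]])[0].round(1)
  zt=-31.3; 
  print('rim near/far x (pred, offset0)',pt(23.55,0,zt),pt(-23.55,0,zt),'sides',pt(0,23.55,zt),pt(0,-23.55,zt),'base far',pt(37,0,zt+84))
  m=cv2.inRange(h,(15,90,60),(32,255,255))
  for r in(175,190,205): xs=np.flatnonzero(m[r,150:350])+150;print('row',r,xs.min(),xs.max())
  col=258;print([(r,int(h[r,col,2])) for r in range(222,250,2)],[(r,int(h[r,col,2])) for r in range(302,326,2)])
  ys=np.flatnonzero(m[100:,col])+100;print('top',ys.min(),'bottom',ys.max())
E
```

```text
rim near/far x (pred, offset0) [256.9 229.5] [257.  321.5] sides [309.9 277.9] [204.  277.9] base far [257.3 157.1]
row 175 216 300
row 190 208 309
row 205 205 312
[(222, 244), (224, 241), (226, 225), (228, 255), (230, 255), (232, 255), (234, 252), (236, 161), (238, 163), (240, 163), (242, 163), (244, 162), (246, 162), (248, 162)] [(302, 188), (304, 172), (306, 155), (308, 159), (310, 158), (312, 157), (314, 187), (316, 210), (318, 203), (320, 143), (322, 84), (324, 88)]
top 156 bottom 345
rim near/far x (pred, offset0) [256.9 229.5] [257.  321.5] sides [309.9 277.9] [204.  277.9] base far [257.3 157.1]
row 175 216 300
row 190 208 308
row 205 205 310
[(222, 223), (224, 220), (226, 198), (228, 255), (230, 255), (232, 255), (234, 227), (236, 143), (238, 144), (240, 142), (242, 142), (244, 142), (246, 144), (248, 142)] [(302, 166), (304, 152), (306, 134), (308, 139), (310, 138), (312, 138), (314, 167), (316, 188), (318, 180), (320, 124), (322, 71), (324, 74)]
top 156 bottom 345
```

Held offset is about +1.1 mm in tool x and +0.6 mm in tool y. The silver axis is at (506.5, −192.2), so the TCP target is (506.0, −193.3), with contact expected at TCP z of about 72–74.

```bash
python3 -m pendant '{"dp":[[0.011,-0.042,0],[0.0216,-0.0826,0],[0.0216,-0.0826,0.03],[0.0216,-0.0826,0.08],[0.0216,-0.0826,0.115],[0.0216,-0.0826,0.12],[0.0216,-0.0826,0.12]],"rotation":[[0,0,0],[0,0,0],[0,0,0],[0,0,0],[0,0,0],[0,0,0],[0,0,0]]}'
python3 -m pendant '{"dp":[[0,0,0],[0,0,0]],"rotation":[[0,0,0],[0,0,0]]}'
python3 - <<'E'
from h import *
o=get_obs();print(o['tool_pos'],o['contact_force'])
c=cap('wrist');cv2.imwrite('pics/w5.png',c['bgr'])
E
```

```text
time: 7.18
tool_pos: [506.8, -194.5, 121.0]
tcp_rot: [3.14, 0.001, 1.643]
contact_force: [0.3, 0.1, -0.8]
grip_width: 54.6
finger_force: 29.5
time: 7.42
tool_pos: [507.2, -194.5, 121.0]
tcp_rot: [3.139, 0.001, 1.643]
contact_force: [1.0, -0.7, -0.9]
grip_width: 54.9
finger_force: 29.5
[ 507.21529835 -194.4908364   121.01359811] [ 0.95424565 -0.7466437  -0.88442208]
```

```bash
python3 -m pendant '{"dp":[[0.001,-0.0008,0.01],[0.001,-0.0008,0.02],[0.001,-0.0008,0.03],[0.001,-0.0008,0.037],[0.001,-0.0008,0.042],[0.001,-0.0008,0.042],[0.001,-0.0008,0.042]],"rotation":[[0,0,0],[0,0,0],[0,0,0],[0,0,0],[0,0,0],[0,0,0],[0,0,0]]}'
python3 -m pendant '{"dp":[[0,0,0.001],[0,0,0.002],[0,0,0.002]],"rotation":[[0,0,0],[0,0,0],[0,0,0]]}'
python3 -m pendant '{"dp":[[0,0,0.001],[0,0,0.001]],"rotation":[[0,0,0],[0,0,0]]}'
```

```text
time: 8.35
tool_pos: [505.9, -193.3, 78.0]
tcp_rot: [3.141, 0.0, 1.643]
contact_force: [-0.2, 0.3, -1.4]
grip_width: 54.8
finger_force: 29.5
time: 8.72
tool_pos: [505.7, -193.2, 75.7]
tcp_rot: [3.142, -0.0, 1.643]
contact_force: [-0.1, -0.4, -2.0]
grip_width: 54.8
finger_force: 29.5
time: 8.98
tool_pos: [505.8, -193.3, 74.7]
tcp_rot: [3.142, 0.0, 1.643]
contact_force: [0.3, -0.1, -0.7]
grip_width: 54.5
finger_force: 29.5
```

```bash
python3 -m pendant '{"dp":[[0,0,0.0007],[0,0,0.0007]],"rotation":[[0,0,0],[0,0,0]]}' | grep -E "tool|force"
python3 -m pendant '{"dp":[[0,0,0.0007],[0,0,0.0007]],"rotation":[[0,0,0],[0,0,0]]}'| grep -E "tool|force"
python3 -m pendant '{"dp":[[0,0,0.0007],[0,0,0.0007]],"rotation":[[0,0,0],[0,0,0]]}'| grep -E "tool|force"
```

```text
tool_pos: [505.8, -193.3, 74.0]
contact_force: [-0.2, 0.6, -1.1]
finger_force: 29.5
tool_pos: [505.7, -193.3, 73.2]
contact_force: [0.9, -0.3, -0.4]
finger_force: 29.5
tool_pos: [505.7, -193.2, 72.5]
contact_force: [-0.2, -0.1, -1.2]
finger_force: 29.5
```

```bash
python3 -m pendant '{"dp":[[0,0,0.0005],[0,0,0.0005]],"rotation":[[0,0,0],[0,0,0]]}' | grep -E "tool|force"
python3 -m pendant '{"dp":[[0,0,0.0005],[0,0,0.0005]],"rotation":[[0,0,0],[0,0,0]]}'| grep -E "tool|force"
python3 -m pendant '{"dp":[[0,0,0.0005],[0,0,0.0005]],"rotation":[[0,0,0],[0,0,0]]}'| grep -E "tool|force"
```

```text
tool_pos: [505.7, -193.3, 72.2]
contact_force: [0.4, -0.4, 0.8]
finger_force: 29.6
tool_pos: [505.8, -193.3, 72.0]
contact_force: [-0.9, 0.6, 4.3]
finger_force: 30.0
tool_pos: [505.8, -193.3, 71.9]
contact_force: [-2.0, -0.2, 8.1]
finger_force: 30.3
```

Contact was felt at TCP z of about 72.2, within the expected range. I ease off and release.

```bash
python3 -m pendant '{"dp":[[0,0,-0.001],[0,0,-0.001]],"rotation":[[0,0,0],[0,0,0]]}' | grep -E "tool|force"
python3 -m pendant '{"dp":[[0,0,0],[0,0,0],[0,0,0],[0,0,0],[0,0,0],[0,0,0]],"rotation":[[0,0,0],[0,0,0],[0,0,0],[0,0,0],[0,0,0],[0,0,0]]}' 0.085
python3 -m pendant '{"dp":[[0,0,-0.02],[0,0,-0.06],[0,0,-0.12],[0,0,-0.17],[-0.0,-0.06,-0.17],[0.0,-0.09,-0.17],[0.0,-0.09,-0.17],[0.0,-0.09,-0.17]],"rotation":[[0,0,0],[0,0,0],[0,0,0],[0,0,0],[0,0,0],[0,0,0],[0,0,0],[0,0,0]]}'
python3 - <<'E'
from h import *
import pickle
c=cap('wrist');pickle.dump(c,open('w6.pkl','wb'))
cv2.imwrite('pics/w6.png',cv2.resize(c['bgr'],(800,600)))
for V in(190,200,212):
  for e in rims(c,(15,90,V),(32,255,255)): print(V,np.round(e[0]+e[1],1),onz(c,[e[0]],104).round(1))
E
```

```text
tool_pos: [505.7, -193.2, 72.0]
contact_force: [0.1, -0.3, 1.6]
finger_force: 29.8
time: 11.48
tool_pos: [505.7, -193.3, 72.1]
tcp_rot: [3.142, -0.0, 1.643]
contact_force: [-0.4, 0.4, -0.6]
grip_width: 84.9
finger_force: 0.0
time: 12.48
tool_pos: [416.6, -199.9, 242.3]
tcp_rot: [3.141, 0.0, 1.643]
contact_force: [-0.6, -0.0, 0.4]
grip_width: 85.0
finger_force: 0.0
190 [352.1 175.1  37.9  45.8] [[ 505.1 -191.6  104. ]]
200 [352.1 175.2  38.5  45.9] [[ 505.1 -191.7  104. ]]
212 [352.2 175.3  38.9  45.9] [[ 505.2 -191.8  104. ]]
```

View pics/w6.png

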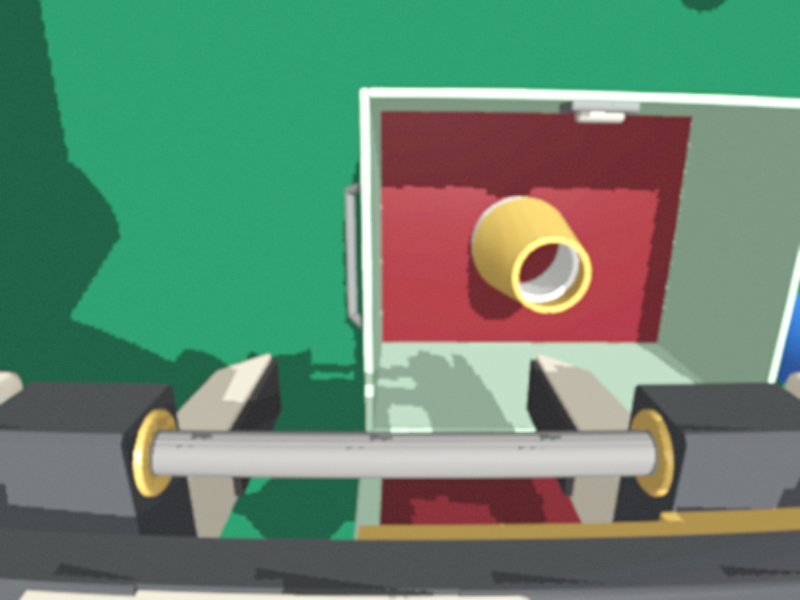

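The brass sits over the silver with its rim at (553,275), centred at (505.2, −191.8), and it looks square. Next is the copper. I turn the gripper 90° so its body stays clear of the stake.

```bash
python3 -m pendant '{"dp":[[0.034,0.031,0],[0.068,0.062,0],[0.102,0.093,0],[0.136,0.124,0],[0.17,0.155,0],[0.205,0.186,0],[0.239,0.217,0],[0.273,0.248,0]],"rotation":[[0,0,-0.187],[0,0,-0.374],[0,0,-0.561],[0,0,-0.748],[0,0,-0.935],[0,0,-1.122],[0,0,-1.309],[0,0,-1.5]]}' 0.0918
python3 -m pendant '{"dp":[[0,0,0],[0,0,0]],"rotation":[[0,0,0],[0,0,0]]}'
python3 - <<'E'
from h import *
import pickle
c=cap('wrist');pickle.dump(c,open('w7.pkl','wb'));cv2.imwrite('pics/w7.png',c['bgr'])
w2=pickle.load(open('w2.pkl','rb'));e2=rims(w2,(3,90,180),(15,255,255))[0]
for V in(180,190,205):
  for e in rims(c,(3,90,V),(16,255,255)): print(V,np.round(e[0]+e[1],1),onz(c,[e[0]],96).round(1),[x.round(1) if hasattr(x,'round') else x for x in tri(c,[e[0]],w2,[e2[0]])])
t=cap('top');print('stake head',onz(t,[np.array((437,163))*.64],195).round(0))
E
```

```text
time: 13.52
tool_pos: [645.0, 92.6, 241.2]
tcp_rot: [3.142, -0.001, -3.137]
contact_force: [0.8, -0.8, -0.2]
grip_width: 91.6
finger_force: 0.0
time: 13.78
tool_pos: [643.6, 90.6, 241.1]
tcp_rot: [-3.141, -0.001, 3.139]
contact_force: [0.4, 0.6, 0.1]
grip_width: 91.5
finger_force: 0.0
180 [215.5 159.8  40.6  41.6] [[628.3  50.5  96. ]] [array([628.7,  51.1,  96.3]), np.float64(1.3)]
190 [215.6 160.   41.3  42.3] [[628.5  50.5  96. ]] [array([628.9,  51. ,  95.8]), np.float64(1.2)]
stake head [[767.  -1. 195.]]
```

```bash
python3 -m pendant '{"dp":[[0.0149,-0.0397,0],[0.0149,-0.0397,0.06],[0.0149,-0.0397,0.12],[0.0149,-0.0397,0.16],[0.0149,-0.0397,0.179],[0.0149,-0.0397,0.179],[0.0149,-0.0397,0.179],[0.0149,-0.0397,0.179]],"rotation":[[0,0,0],[0,0,0],[0,0,0],[0,0,0],[0,0,0],[0,0,0],[0,0,0],[0,0,0]]}'
python3 -m pendant '{"dp":[[0,0,0],[0,0,0],[0,0,0],[0,0,0],[0,0,0],[0,0,0]],"rotation":[[0,0,0],[0,0,0],[0,0,0],[0,0,0],[0,0,0],[0,0,0]]}' 0.02
```

```text
time: 14.88
tool_pos: [629.5, 50.5, 64.8]
tcp_rot: [-3.142, 0.003, 3.139]
contact_force: [-0.0, 0.6, 0.8]
grip_width: 91.7
finger_force: 0.0
time: 15.62
tool_pos: [628.7, 50.8, 63.0]
tcp_rot: [3.142, -0.0, 3.139]
contact_force: [-0.5, -0.3, -0.0]
grip_width: 53.9
finger_force: 29.6
```

```bash
python3 -m pendant '{"dp":[[0,0,-0.03],[0,0,-0.08],[0,0,-0.14],[0,0,-0.192],[0,0,-0.192]],"rotation":[[0,0,0],[0,0,0],[0,0,0],[0,0,0],[0,0,0]]}'
python3 -m pendant '{"dp":[[0.005,-0.032,0],[0.01,-0.064,0],[0.015,-0.097,0],[0.02,-0.13,0],[0.025,-0.162,0],[0.03,-0.195,0],[0.034,-0.227,0],[0.039,-0.259,0]],"rotation":[[0,0,0.187],[0,0,0.374],[0,0,0.561],[0,0,0.748],[0,0,0.935],[0,0,1.122],[0,0,1.309],[0,0,1.496]]}'
python3 -m pendant '{"dp":[[0,0,0],[0,0,0],[0,0,0]],"rotation":[[0,0,0],[0,0,0],[0,0,0]]}'
python3 - <<'E'
from h import *
import pickle
c=cap('wrist');pickle.dump(c,open('w8.pkl','wb'));cv2.imwrite('pics/w8.png',cv2.resize(c['bgr'],(800,600)))
w6=pickle.load(open('w6.pkl','rb'));e6=[e for e in rims(w6,(15,90,200),(32,255,255))][0]
for V in(180,195,210):
  for e in rims(c,(15,90,V),(32,255,255)): print(V,np.round(e[0]+e[1],1),onz(c,[e[0]],104).round(1),tri(c,[e[0]],w6,[e6[0]]))
d=dict(c);d['pose']=np.array(c['T_tool_cam'])
zt=-33.
print('pred rim',[proj(d,[p])[0].round(1) for p in((22.65,0,zt),(-22.65,0,zt),(38,0,zt+96))],'col',proj(d,[[0,0,zt]])[0].round(1),proj(d,[[38,0,zt+96]])[0].round(1))
h=cv2.cvtColor(c['bgr'],cv2.COLOR_BGR2HSV);m=cv2.inRange(h,(3,90,50),(15,255,255))
for r in(165,180,195): xs=np.flatnonzero(m[r,150:360])+150;print(r,xs.min(),xs.max())
print([(r,int(h[r,257,2])) for r in range(218,246,2)],[(r,int(h[r,257,2])) for r in range(302,330,2)])
ys=np.flatnonzero(m[100:250,257])+100;print(ys.min())
E
```

```text
time: 16.25
tool_pos: [630.5, 50.7, 260.1]
tcp_rot: [-3.141, 0.009, 3.139]
contact_force: [0.1, -0.3, -2.1]
grip_width: 53.9
finger_force: 29.5
time: 17.25
tool_pos: [588.2, -208.9, 252.9]
tcp_rot: [-3.139, -0.002, 1.637]
contact_force: [0.1, 0.2, -2.2]
grip_width: 53.7
finger_force: 29.5
time: 17.62
tool_pos: [589.1, -207.1, 254.6]
tcp_rot: [-3.141, -0.001, 1.645]
contact_force: [0.5, -0.7, -2.1]
grip_width: 53.7
finger_force: 29.5
180 [172.9 152.2  38.2  44.9] [[ 506.8 -191.7  104. ]] (array([ 506.08976039, -192.37798593,  100.99359766]), np.float64(0.10032952414679058))
195 [172.7 152.5  39.   44.7] [[ 506.7 -191.9  104. ]] (array([ 506.01099152, -192.44842911,  101.24704745]), np.float64(0.157661097852058))
210 [172.8 152.4  40.   45. ] [[ 506.7 -191.9  104. ]] (array([ 506.04013539, -192.45173605,  101.15438903]), np.float64(0.11989447689727922))
pred rim [array([256.9, 233.2]), array([257. , 322.4]), array([257.3, 152.5])] col [256.9 280.2] [257.3 152.5]
165 151 292
180 211 304
195 206 308
[(218, 226), (220, 226), (222, 225), (224, 225), (226, 225), (228, 225), (230, 224), (232, 255), (234, 255), (236, 255), (238, 255), (240, 185), (242, 151), (244, 150)] [(302, 176), (304, 162), (306, 143), (308, 146), (310, 145), (312, 145), (314, 145), (316, 166), (318, 197), (320, 192), (322, 147), (324, 79), (326, 80), (328, 80)]
153
```

View pics/w8.png

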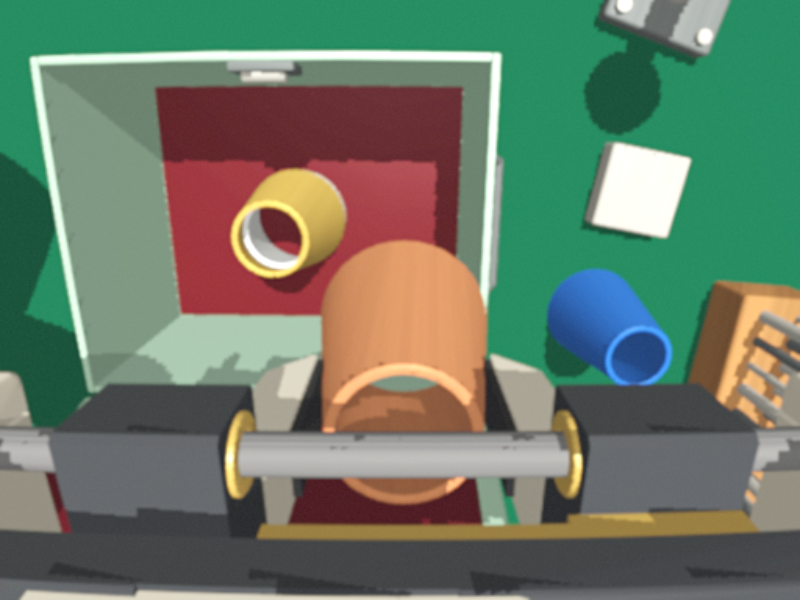

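The copper hangs square (offset under 1 mm), and the brass rim triangulates to (506.0, −192.4, 101). I take the copper over the stack; contact is expected at TCP z of about 95–98.

```bash
python3 -m pendant '{"dp":[[0.01,-0.041,0],[0.0206,-0.0818,0],[0.0206,-0.0818,0.03],[0.0206,-0.0818,0.07],[0.0206,-0.0818,0.085],[0.0206,-0.0818,0.085],[0.0206,-0.0818,0.085],[0.0206,-0.0818,0.085]],"rotation":[[0,0,0],[0,0,0],[0,0,0],[0,0,0],[0,0,0],[0,0,0],[0,0,0],[0,0,0]]}'
```

```text
time: 18.68
tool_pos: [506.8, -193.9, 171.4]
tcp_rot: [3.139, 0.001, 1.643]
contact_force: [0.9, -0.4, -1.1]
grip_width: 54.1
finger_force: 29.5
```

```bash
python3 -m pendant '{"dp":[[0.0013,-0.0007,0.01],[0.0013,-0.0007,0.025],[0.0013,-0.0007,0.04],[0.0013,-0.0007,0.052],[0.0013,-0.0007,0.062],[0.0013,-0.0007,0.069],[0.0013,-0.0007,0.07],[0.0013,-0.0007,0.07]],"rotation":[[0,0,0],[0,0,0],[0,0,0],[0,0,0],[0,0,0],[0,0,0],[0,0,0],[0,0,0]]}'
for i in 1; do :; done
python3 -m pendant '{"dp":[[0,0,0.001],[0,0,0.001]],"rotation":[[0,0,0],[0,0,0]]}'| grep -E "tool|force"
python3 -m pendant '{"dp":[[0,0,0.001],[0,0,0.001]],"rotation":[[0,0,0],[0,0,0]]}'| grep -E "tool|force"
```

```text
time: 19.68
tool_pos: [505.4, -192.4, 100.3]
tcp_rot: [3.141, 0.0, 1.643]
contact_force: [0.8, 0.3, -2.5]
grip_width: 53.7
finger_force: 29.5
tool_pos: [505.3, -192.3, 99.3]
contact_force: [0.4, -0.2, -2.4]
finger_force: 29.5
tool_pos: [505.3, -192.3, 98.1]
contact_force: [0.3, 1.0, -2.7]
finger_force: 29.5
```

```bash
python3 -m pendant '{"dp":[[0,0,0.0006],[0,0,0.0006]],"rotation":[[0,0,0],[0,0,0]]}'| grep -E "tool|force"
python3 -m pendant '{"dp":[[0,0,0.0006],[0,0,0.0006]],"rotation":[[0,0,0],[0,0,0]]}'| grep -E "tool|force"
python3 -m pendant '{"dp":[[0,0,0.0006],[0,0,0.0006]],"rotation":[[0,0,0],[0,0,0]]}'| grep -E "tool|force"
```

```text
tool_pos: [505.4, -192.3, 97.5]
contact_force: [0.6, -0.6, -2.1]
finger_force: 29.5
tool_pos: [505.5, -192.4, 97.1]
contact_force: [1.6, 0.7, -0.1]
finger_force: 29.6
tool_pos: [505.5, -192.4, 96.9]
contact_force: [1.1, 0.8, 5.1]
finger_force: 30.0
```

```bash
python3 -m pendant '{"dp":[[0,0,-0.0007],[0,0,-0.0007]],"rotation":[[0,0,0],[0,0,0]]}'| grep -E "tool|force"
python3 -m pendant '{"dp":[[0,0,0],[0,0,0],[0,0,0],[0,0,0],[0,0,0],[0,0,0]],"rotation":[[0,0,0],[0,0,0],[0,0,0],[0,0,0],[0,0,0],[0,0,0]]}' 0.085
python3 -m pendant '{"dp":[[0,0,-0.02],[0,0,-0.06],[0,0,-0.12],[0,0,-0.16],[-0.0,-0.06,-0.16],[0.0,-0.09,-0.16],[0.0,-0.09,-0.16],[0.0,-0.09,-0.16]],"rotation":[[0,0,0],[0,0,0],[0,0,0],[0,0,0],[0,0,0],[0,0,0],[0,0,0],[0,0,0]]}'
python3 - <<'E'
from h import *
import pickle
c=cap('wrist');pickle.dump(c,open('w9.pkl','wb'))
t=cap('top');s=cap('scene');pickle.dump((t,s),open('ts.pkl','wb'))
for V in(180,190,205):
  for e in rims(c,(3,90,V),(16,255,255)): print(V,np.round(e[0]+e[1],1),onz(c,[e[0]],130).round(1))
a=cv2.resize(c['bgr'],(400,300));b=cv2.resize(s['bgr'],(400,300))
z=cv2.resize(s['bgr'][110:310,10:280],(400,296),interpolation=cv2.INTER_CUBIC);q=cv2.resize(t['bgr'][100:260,290:450],(400,296),interpolation=cv2.INTER_CUBIC)
cv2.imwrite('pics/m9.png',np.vstack([np.hstack([a,b]),np.hstack([z,q])]))
E
```

```text
tool_pos: [505.3, -192.4, 97.0]
contact_force: [1.2, -0.7, 1.2]
finger_force: 29.7
time: 21.92
tool_pos: [505.2, -192.3, 97.0]
tcp_rot: [3.142, -0.0, 1.643]
contact_force: [-0.1, -0.1, -0.9]
grip_width: 84.8
finger_force: 0.0
time: 22.92
tool_pos: [416.1, -199.0, 257.2]
tcp_rot: [3.141, 0.0, 1.643]
contact_force: [0.8, 0.5, 0.9]
grip_width: 85.0
finger_force: 0.0
180 [356.  179.3  46.9  50.9] [[ 505.3 -191.5  130. ]]
190 [356.  179.3  46.9  50.9] [[ 505.3 -191.5  130. ]]
205 [356.  179.3  46.9  50.9] [[ 505.3 -191.5  130. ]]
```

View pics/m9.png

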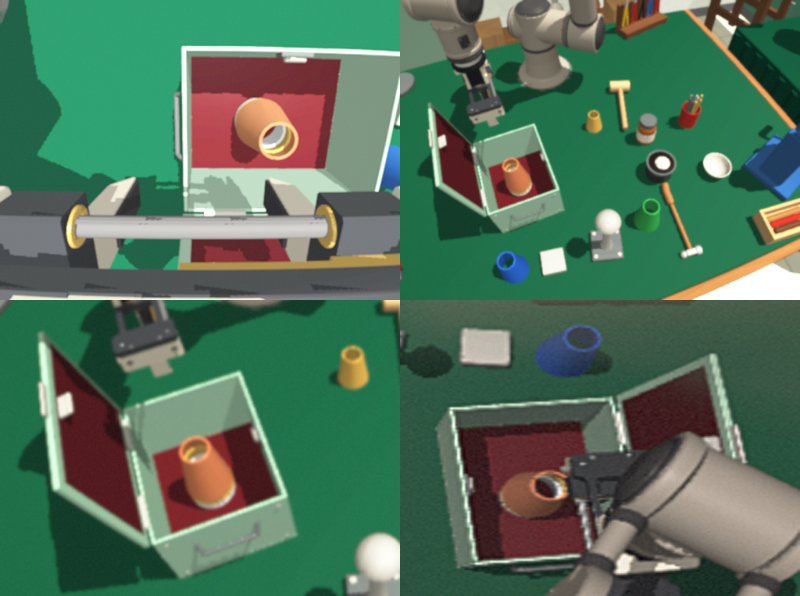

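All three sleeves are nested, with the copper rim at (505.3, −191.5). In the mosaic the lid still stands open. Next I get the hinge and lid geometry.

```bash
python3 - <<'E'
from h import *
import pickle
c=pickle.load(open('w8.pkl','rb'));t,s=pickle.load(open('ts.pkl','rb'));w9=pickle.load(open('w9.pkl','rb'))
q=onz(c,np.array([(500,52),(32,58)])*.64,138);print('+y corners',q.round(1),np.linalg.norm(q[0]-q[1]))
print('w9 near',onz(w9,[(234,61)],138).round(1))
x=(q[0]-q[1])/np.linalg.norm(q[0]-q[1]);y=np.array([-x[1],x[0],0]);print('yaw',np.arctan2(x[1],x[0]))
print('hinge mid',((q[0]+q[1])/2-190*y).round(1))
for u,v in(((415.2,130.3),(51.9,238.4)),((416,131.8),(48,238.1)),((432,228.5),(38.4,133.1))): print('lid corner',[a.round(1) for a in tri(t,[u],s,[v])])
E
```

```text
+y corners [[628.3 -82.3 138. ]
 [390.7 -99.  138. ]] 238.1584535640792
w9 near [[390.4 -99.7 138. ]]
yaw 0.07018158247020437
hinge mid [ 522.8 -280.2  138. ]
lid corner [array([ 643.1, -316.3,  318.9]), np.float64(7.3)]
lid corner [array([ 640. , -321. ,  317.3]), np.float64(3.0)]
lid corner [array([ 404.1, -332.4,  324.7]), np.float64(3.9)]
```

Hinge mid is at (522.8, −280.2) with case yaw 0.070. The lid edge is about 46 mm behind the hinge at z of about 325, so the lid angle is about 1.81 rad. I close the fingers, go over the lid and come down behind it.

```bash
python3 -m pendant '{"dp":[[0,0,-0.05],[0,0,-0.1],[0,0,-0.12],[-0.047,0.025,-0.12],[-0.094,0.05,-0.12],[-0.141,0.075,-0.12],[-0.1885,0.1,-0.12],[-0.1885,0.1,-0.12]],"rotation":[[0,0,0],[0,0,0],[0,0,0],[0,0,0],[0,0,0],[0,0,0],[0,0,0],[0,0,0]]}' 0.0
python3 -m pendant '{"dp":[[0,0,0],[0,0,0]],"rotation":[[0,0,0],[0,0,0]]}'
```

```text
time: 24.08
tool_pos: [530.4, -382.4, 371.5]
tcp_rot: [-3.137, -0.005, 1.642]
contact_force: [-0.1, 0.0, 0.2]
grip_width: 9.0
finger_force: 0.0
time: 24.32
tool_pos: [528.7, -378.4, 378.3]
tcp_rot: [3.14, 0.001, 1.644]
contact_force: [-0.0, 0.1, 0.3]
grip_width: 0.4
finger_force: 0.0
```

```bash
python3 -m pendant '{"dp":[[0,0,0.04],[0,0,0.07],[0,0,0.07],[0.015,0,0.07],[0.03,0,0.07],[0.045,0,0.07],[0.06,0,0.07],[0.06,0,0.07]],"rotation":[[0,0,0],[0,0,0],[0,0,0],[0,0,0],[0,0,0],[0,0,0],[0,0,0],[0,0,0]]}'
python3 -m pendant '{"dp":[[0.01,0,0],[0.02,0,0],[0.02,0,0]],"rotation":[[0,0,0],[0,0,0],[0,0,0]]}'
```

```text
time: 25.32
tool_pos: [524.6, -318.2, 307.6]
tcp_rot: [3.141, -0.0, 1.645]
contact_force: [0.8, -0.6, 0.3]
grip_width: 0.4
finger_force: 0.0
time: 25.7
tool_pos: [523.0, -298.7, 306.8]
tcp_rot: [-3.141, -0.001, 1.644]
contact_force: [0.1, 0.3, 0.4]
grip_width: 0.4
finger_force: 0.0
```

```bash
python3 -m pendant '{"dp":[[0.012,0,0],[0.024,0,0],[0.035,0,0.001],[0.045,0,0.0025],[0.056,0,0.005],[0.0676,0,0.009],[0.077,0,0.013],[0.0866,0,0.0173]],"rotation":[[0,0,0],[0,0,0],[0,0,0],[0,0,0],[0,0,0],[0,0,0],[0,0,0],[0,0,0]]}'
python3 - <<'E'
from h import *
s=cap('scene');c=cap('wrist')
cv2.imwrite('pics/m10.png',np.hstack([cv2.resize(c['bgr'],(400,300)),cv2.resize(s['bgr'][40:340,0:400],(400,300))]))
E
```

```text
time: 26.7
tool_pos: [516.8, -212.7, 289.5]
tcp_rot: [3.141, 0.0, 1.643]
contact_force: [0.8, -3.0, -0.1]
grip_width: 0.6
finger_force: 1.0
```

View pics/m10.png

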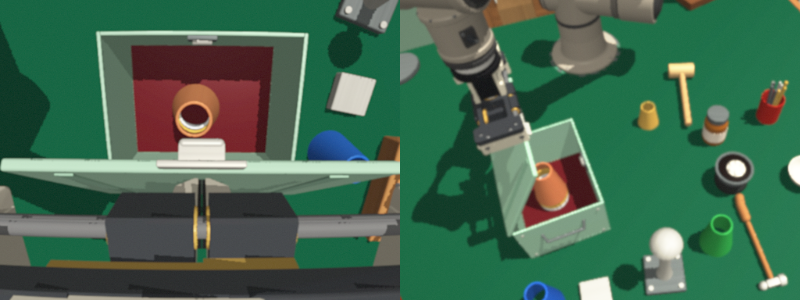

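The wrist and scene views show the lid leaning in over the case with the fingers behind its middle, and about 3 N of push. I carry on round the arc.

```bash
python3 -m pendant '{"dp":[[0.0204,0,0.0123],[0.0366,0,0.0253],[0.0531,0,0.0424],[0.0654,0,0.059],[0.073,0,0.072],[0.079,0,0.0854],[0.0844,0,0.0993],[0.0883,0,0.1136]],"rotation":[[0,0,0],[0,0,0],[0,0,0],[0,0,0],[0,0,0],[0,0,0],[0,0,0],[0,0,0]]}'
python3 -m pendant '{"dp":[[0.002,0,0.01],[0.0025,0,0.018],[0.0025,0,0.018]],"rotation":[[0,0,0],[0,0,0],[0,0,0]]}'
```

```text
time: 27.8
tool_pos: [510.4, -125.1, 175.2]
tcp_rot: [3.141, -0.0, 1.643]
contact_force: [0.2, -0.7, 1.3]
grip_width: 0.3
finger_force: 0.4
time: 28.18
tool_pos: [510.1, -122.9, 157.7]
tcp_rot: [-3.141, -0.0, 1.643]
contact_force: [0.4, -0.1, -0.0]
grip_width: 0.4
finger_force: 0.0
```

```bash
python3 -m pendant '{"dp":[[0,0,0.002],[0,0,0.004],[0,0,0.006]],"rotation":[[0,0,0],[0,0,0],[0,0,0]]}'|grep -E "tool|contact"
python3 -m pendant '{"dp":[[0,0,0.001],[0,0,0.002],[0,0,0.003]],"rotation":[[0,0,0],[0,0,0],[0,0,0]]}'|grep -E "tool|contact"
python3 -m pendant '{"dp":[[0,0,0.001],[0,0,0.002],[0,0,0.002]],"rotation":[[0,0,0],[0,0,0],[0,0,0]]}'|grep -E "tool|contact"
```

```text
tool_pos: [510.5, -123.1, 155.9]
contact_force: [-12.4, 4.5, 38.4]
tool_pos: [510.6, -123.0, 155.5]
contact_force: [-17.8, 5.5, 53.3]
tool_pos: [510.6, -123.0, 155.3]
contact_force: [-20.7, 6.8, 61.7]
```

Force rose sharply to 60 N at z 155.5, so something rigid is under the fingers. I back off and look before pressing again.

```bash
python3 -m pendant '{"dp":[[0,0,-0.005],[0,0,-0.03],[0,0,-0.08],[-0.03,-0.06,-0.1],[-0.05,-0.1,-0.1],[-0.05,-0.1,-0.1],[-0.05,-0.1,-0.1]],"rotation":[[0,0,0],[0,0,0],[0,0,0],[0,0,0],[0,0,0],[0,0,0],[0,0,0]]}'
python3 - <<'E'
from h import *
s=cap('scene');c=cap('wrist');import pickle;pickle.dump((c,s),open('end.pkl','wb'))
cv2.imwrite('pics/m11.png',np.hstack([cv2.resize(c['bgr'],(450,338)),cv2.resize(s['bgr'][170:320,70:225],(350,338),interpolation=cv2.INTER_CUBIC)]))
E
```

```text
time: 30.18
tool_pos: [414.5, -180.1, 247.3]
tcp_rot: [3.141, 0.0, 1.642]
contact_force: [0.2, -0.0, 0.6]
grip_width: 0.4
finger_force: 0.0
```

View pics/m11.png

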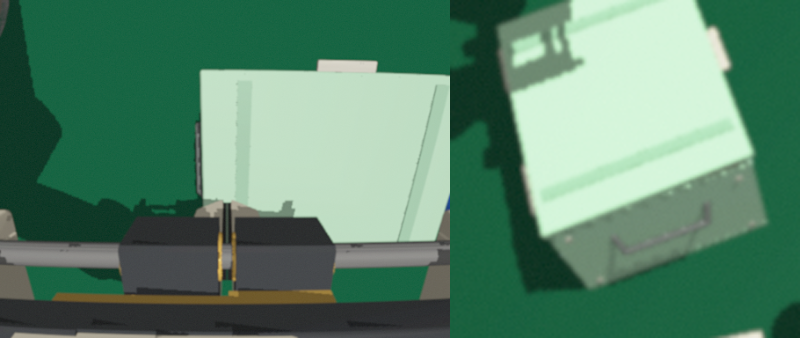

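```bash
python3 -m pendant '{"dp":[[0,0.06,0],[0,0.12,0],[0,0.16,0],[0,0.16,0],[0,0.16,0]],"rotation":[[0,0,0],[0,0,0],[0,0,0],[0,0,0],[0,0,0]]}' | grep tool
python3 - <<'E'
from h import *
import pickle
a=pickle.load(open('end.pkl','rb'))[0];b=cap('wrist');pickle.dump(b,open('end2.pkl','wb'));cv2.imwrite('pics/e2.png',b['bgr'])
h=cv2.cvtColor(a['bgr'],cv2.COLOR_BGR2HSV);print('tab',h[75,395],'lid',h[100,350])
def corners(c):
  h=cv2.cvtColor(c['bgr'],cv2.COLOR_BGR2HSV)
  out={}
  m=((h[:,:,1]<40)&(h[:,:,2]>200)).astype(np.uint8);m[235:]=0
  k=[k for k in cv2.findContours(m,cv2.RETR_EXTERNAL,cv2.CHAIN_APPROX_NONE)[0] if 150<cv2.contourArea(k)<2500]
  for q in k: 
    r=cv2.boundingRect(q); out.setdefault('cand',[]).append((r,cv2.contourArea(q)))
  return out
print(corners(a),corners(b))
E
```

```text
tool_pos: [573.4, -167.6, 246.3]
tab [ 24  18 213] lid [ 64  32 223]
{'cand': [((477, 100, 35, 135), 2203.0)]} {'cand': [((390, 128, 60, 56), 2182.0)]}
```

```bash
python3 - <<'E'
from h import *
import pickle
a=pickle.load(open('end.pkl','rb'))[0];b=pickle.load(open('end2.pkl','rb'));B=[]
for c in(a,b):
  p=c['pixels'].astype(int);m=((p[:,:,0]>=p[:,:,1])&(p.max(2)>180)&(p.max(2)-p.min(2)<60)).astype(np.uint8);m[200:]=0
  k=max(cv2.findContours(m,cv2.RETR_EXTERNAL,cv2.CHAIN_APPROX_NONE)[0],key=cv2.contourArea);r=cv2.minAreaRect(k);print(np.round(r[0]+r[1],1),cv2.contourArea(k))
  q=cv2.boxPoints(r);q=q[np.argsort(q[:,1])][:2];B.append(q[np.argsort(q[:,0])])
for i in(0,1): P,e=tri(a,[B[0][i]],b,[B[1][i]]);print('tab outer corner',P.round(1),e.round(2))
# lid's +y edge: left/right lid corners on the green/mint boundary
for c in(a,b):
  h=cv2.cvtColor(c['bgr'],cv2.COLOR_BGR2HSV)
  m=((h[:,:,1]<90)&(h[:,:,2]>150)).astype(np.uint8);m[210:]=0
  k=max(cv2.findContours(m,cv2.RETR_EXTERNAL,cv2.CHAIN_APPROX_NONE)[0],key=cv2.contourArea)
  q=cv2.approxPolyDP(k,5,True).reshape(-1,2);print(q.tolist())
E
```

```text
[395.  75.  12.  66.] 709.5
[419.5 156.1  47.6  54.7] 2298.5
tab outer corner [308.9 -93.2 882.4] 113.74
tab outer corner [351.9 -89.8 651.3] 129.37
[[228, 80], [231, 209], [511, 209], [511, 86], [428, 82], [427, 69], [363, 68], [359, 81]]
[[16, 86], [44, 209], [333, 209], [343, 83], [211, 81], [208, 68], [143, 69], [141, 82]]
```

```bash
python3 - <<'E'
from h import *
import pickle
a=pickle.load(open('end.pkl','rb'))[0];b=pickle.load(open('end2.pkl','rb'))
for n,u,v in(('tabR',(427,69),(208,68)),('tabL',(363,68),(143,69)),('lidcorner',(228,80),(16,85)),('tabbaseR',(428,82),(211,81)),('tabbaseL',(359,81),(141,82))):
  P,e=tri(a,[u],b,[v]);print(n,P.round(1),e.round(2))
for z in(146,157):
  q=onz(b,[(16,85),(343,83)],z);print(z,'lid width (244)',np.linalg.norm(q[0]-q[1]).round(1), q.round(1).tolist())
  q=onz(b,[(143,69),(208,68)],z-4);print('tab width (50)',np.linalg.norm(q[0]-q[1]).round(1))
E
```

```text
tabR [531.1 -76.2 156.6] 0.06
tabL [484.  -79.8 156.1] 0.05
lidcorner [387.5 -95.9 157.9] 0.31
tabbaseR [533.6 -85.1 156.8] 0.08
tabbaseL [482.4 -89.  156.1] 0.01
146 lid width (244) 253.3 [[378.9, -96.4, 146.0], [631.5, -78.8, 146.0]]
tab width (50) 49.8
157 lid width (244) 242.5 [[386.9, -96.0, 157.0], [628.8, -79.1, 157.0]]
tab width (50) 47.7
```

The lid edge stands at z of about 157, so it is sitting at about 0.055 rad and isn't home. I check whether the stack is too tall, using the copper rim height from earlier pictures.

```bash
python3 - <<'E'
from h import *
import pickle
w=pickle.load(open('w9.pkl','rb'));t,s=pickle.load(open('ts.pkl','rb'));w6=pickle.load(open('w6.pkl','rb'))
def dia(c,e,z):
  bx=cv2.boxPoints(e);m=[(bx[i]+bx[(i+1)%4])/2 for i in range(4)];q=onz(c,m,z);return np.linalg.norm(q[0]-q[2]).round(1),np.linalg.norm(q[1]-q[3]).round(1)
e=rims(w,(3,90,190),(16,255,255))[0]
print('copper (39.3)',[(z,dia(w,e,z)) for z in(125,130,143)])
e6=rims(w6,(15,90,200),(32,255,255))[0];print('brass (41.1)',[(z,dia(w6,e6,z)) for z in(99,104,112)])
for z in(120,130,143):
  P=onz(w,[e[0]],z)[0];print(z,P.round(1),'scene px',proj(s,[P]).round(1),'top px',proj(t,[P]).round(1))
m=cv2.inRange(cv2.cvtColor(s['bgr'],cv2.COLOR_BGR2HSV),(3,90,50),(16,255,255));
for k in cv2.findContours(m,cv2.RETR_EXTERNAL,cv2.CHAIN_APPROX_NONE)[0]:
  r=cv2.boundingRect(k)
  if cv2.contourArea(k)>200 and r[0]<250: print('scene cop',r)
for V in (150,170,185,200): print(V,[np.round(q[0]+q[1],1) for q in rims(s,(3,60,V),(20,255,255)) if q[0][0]<250], [np.round(q[0]+q[1],1) for q in rims(t,(3,60,V-90),(20,255,255))])
E
```

```text
copper (39.3) [(125, (np.float64(46.4), np.float64(46.1))), (130, (np.float64(45.6), np.float64(45.3))), (143, (np.float64(43.5), np.float64(43.2)))]
brass (41.1) [(99, (np.float64(39.2), np.float64(42.9))), (104, (np.float64(38.6), np.float64(42.1))), (112, (np.float64(37.5), np.float64(41.0)))]
120 [ 508.6 -194.1  120. ] scene px [[141.7 213.7]] top px [[349.5 199. ]]
130 [ 505.3 -191.5  130. ] scene px [[141.5 209.7]] top px [[349.5 199.6]]
143 [ 501.  -188.2  143. ] scene px [[141.2 204.5]] top px [[349.5 200.5]]
scene cop (129, 200, 41, 50)
scene cop (95, 23, 60, 40)
150 [] [array([107.5,  92.7,   6. ,  88.6])]
170 [] [array([96.3, 91.7, 18.2, 61.3])]
185 [array([141.6, 210.4,  14. ,  15.7])] [array([100.6,  88.9,  20.3,  77. ])]
200 [array([141.8, 210.3,  14.5,  16.3])] [array([101.2,  88.9,  20.8,  77.5])]
```

The stack is right: copper top at z≈130, well below the lid, so nothing in it blocks. The lid is sitting on the catch. I press nearer the free edge, in small steps.

```bash
python3 -m pendant '{"dp":[[0.04,-0.03,0],[0.0793,-0.0582,0],[0.0793,-0.0582,0.04],[0.0793,-0.0582,0.07],[0.0793,-0.0582,0.083],[0.0793,-0.0582,0.083],[0.0793,-0.0582,0.083]],"rotation":[[0,0,0],[0,0,0],[0,0,0],[0,0,0],[0,0,0],[0,0,0],[0,0,0]]}'|grep -E "time|tool|contact"
python3 -m pendant '{"dp":[[0,0,0.002],[0,0,0.004],[0,0,0.005]],"rotation":[[0,0,0],[0,0,0],[0,0,0]]}'|grep -E "tool|contact"
python3 -m pendant '{"dp":[[0,0,0.001],[0,0,0.001]],"rotation":[[0,0,0],[0,0,0]]}'|grep -E "tool|contact"
python3 -m pendant '{"dp":[[0,0,0.001],[0,0,0.001]],"rotation":[[0,0,0],[0,0,0]]}'|grep -E "tool|contact"
```

```text
time: 31.82
tool_pos: [510.5, -93.9, 165.3]
contact_force: [-0.3, -0.0, 0.6]
tool_pos: [509.9, -93.5, 159.1]
contact_force: [-0.8, 1.2, -0.1]
tool_pos: [509.9, -93.5, 158.5]
contact_force: [-1.6, 0.5, 3.9]
tool_pos: [510.0, -93.5, 158.2]
contact_force: [-3.0, 0.8, 9.4]
```

```bash
for z in 1; do :; done
python3 -m pendant '{"dp":[[0,0,0.001],[0,0,0.002],[0,0,0.002]],"rotation":[[0,0,0],[0,0,0],[0,0,0]]}'|grep -E "tool|contact"
python3 -m pendant '{"dp":[[0,0,0.001],[0,0,0.002],[0,0,0.002]],"rotation":[[0,0,0],[0,0,0],[0,0,0]]}'|grep -E "tool|contact"
python3 -m pendant '{"dp":[[0,0,0],[0,0,0],[0,0,0],[0,0,0]],"rotation":[[0,0,0],[0,0,0],[0,0,0],[0,0,0]]}'|grep -E "tool|contact"
```

```text
tool_pos: [510.0, -93.5, 157.7]
contact_force: [-6.5, 2.5, 22.0]
tool_pos: [510.1, -93.5, 157.3]
contact_force: [-11.4, 4.2, 33.8]
tool_pos: [510.1, -93.5, 157.3]
contact_force: [-11.2, 3.1, 33.9]
```

```bash
python3 -m pendant '{"dp":[[0,0,0.001],[0,0,0.002],[0,0,0.002]],"rotation":[[0,0,0],[0,0,0],[0,0,0]]}'|grep -E "tool|contact"
python3 -m pendant '{"dp":[[0,0,0.001],[0,0,0.002],[0,0,0.002]],"rotation":[[0,0,0],[0,0,0],[0,0,0]]}'|grep -E "tool|contact"
python3 - <<'E'
from h import *
import pickle
# is the copper visible anywhere / lid gap: compare scene now with lid plane predictions
s=cap('scene')
x=np.array([.9975,.0701,0]);y=np.array([-.0701,.9975,0]);H=np.array([522.8,-280.2,138.])
for th in(0,.055):
  out=[]
  for u in(-122,122): 
    out.append(proj(s,[H+x*u+y*(196*np.cos(th)-8.5*np.sin(th))+np.array([0,0,196*np.sin(th)+8.5*np.cos(th)])])[0].round(1))
  print(th,out)
p=s['pixels'].astype(int)
# vertical profile through the +y edge of the lid right of the tab, along image from lid into wall
a=proj(s,[H+x*80+y*150+np.array([0,0,155.])-np.array([0,0,138.])])[0];b=proj(s,[H+x*80+y*215+np.array([0,0,-40.])])[0]
for k in np.linspace(0,1,24):
  q=a+(b-a)*k;print(q.round(0).astype(int).tolist(),p[int(q[1]),int(q[0])].tolist(),end=' ')
E
```

```text
tool_pos: [510.2, -93.5, 157.0]
contact_force: [-16.7, 4.3, 45.8]
tool_pos: [510.2, -93.5, 156.6]
contact_force: [-21.0, 5.6, 59.0]
0 [array([172.7, 154.2]), array([206.2, 239.8])]
0.055 [array([171.6, 151.4]), array([205.2, 237.4])]
[178, 229] [114, 147, 120] [179, 229] [127, 165, 133] [181, 229] [142, 185, 150] [182, 229] [159, 208, 168] [183, 229] [181, 230, 192] [185, 229] [181, 229, 191] [186, 229] [182, 229, 191] [188, 229] [180, 227, 188] [189, 230] [190, 233, 197] [191, 230] [195, 235, 202] [192, 230] [198, 237, 204] [193, 230] [209, 242, 214] [195, 230] [212, 244, 216] [196, 230] [215, 245, 220] [198, 230] [216, 245, 220] [199, 230] [208, 242, 215] [201, 230] [186, 230, 194] [202, 231] [140, 191, 153] [203, 231] [43, 108, 72] [205, 231] [27, 100, 64] [206, 231] [30, 102, 67] [208, 231] [26, 100, 65] [209, 231] [29, 101, 67] [211, 231] [25, 101, 66]
```

59 N at the edge doesn't take it over, so I stop pressing. I'll measure the true lid slope, hinge side against free edge, from two wrist viewpoints.

```bash
python3 -m pendant '{"dp":[[0,0,-0.02],[0,0,-0.07],[0,0,-0.12],[-0.06,-0.02,-0.14],[-0.12,-0.04,-0.14],[-0.18,-0.06,-0.14],[-0.24,-0.06,-0.14],[-0.24,-0.06,-0.14]],"rotation":[[0,0,0],[0,0,0],[0,0,0],[0,0,0],[0,0,0],[0,0,0],[0,0,0],[0,0,0]]}'|grep -E "time|tool"
python3 -m pendant '{"dp":[[0,0,0],[0,0,0]],"rotation":[[0,0,0],[0,0,0]]}'|grep -E "time|tool"
cat >> h.py <<'E'
def lidpoly(c):
    h=cv2.cvtColor(c['bgr'],cv2.COLOR_BGR2HSV)
    m=((h[:,:,1]<95)&(h[:,:,2]>140)).astype(np.uint8);m[225:]=0
    k=max(cv2.findContours(m,cv2.RETR_EXTERNAL,cv2.CHAIN_APPROX_NONE)[0],key=cv2.contourArea)
    return cv2.approxPolyDP(k,4,True).reshape(-1,2).tolist()
E
python3 - <<'E'
from h import *
import pickle
c=cap('wrist');pickle.dump(c,open('l1.pkl','wb'));print(lidpoly(c))
x=np.array([.9975,.0701,0]);y=np.array([-.0701,.9975,0]);H=np.array([522.8,-280.2,138.])
print('pred corners shut',[proj(c,[H+x*u+y*s+[0,0,8.5]])[0].round(0).tolist() for u in(-122,122) for s in(0,196)])
E
python3 -m pendant '{"dp":[[0,0.05,0],[0,0.1,0],[0,0.12,0],[0,0.12,0],[0,0.12,0]],"rotation":[[0,0,0],[0,0,0],[0,0,0],[0,0,0],[0,0,0]]}'|grep -E "time|tool"
python3 - <<'E'
from h import *
import pickle
c=cap('wrist');pickle.dump(c,open('l2.pkl','wb'));print(lidpoly(c))
E
```

```text
time: 35.75
tool_pos: [466.5, -341.1, 287.7]
time: 36.0
tool_pos: [467.7, -335.9, 289.2]
[[180, 0], [189, 122], [407, 128], [451, 123], [473, 0]]
pred corners shut [[188.0, 121.0], [177.0, -131.0], [453.0, 123.0], [483.0, -119.0]]
time: 36.67
tool_pos: [586.6, -328.0, 289.4]
[[39, 0], [61, 122], [292, 126], [324, 121], [332, 0]]
```

```bash
python3 - <<'E'
from h import *
import pickle
a=pickle.load(open('l1.pkl','rb'));b=pickle.load(open('l2.pkl','rb'))
for n,u,v in(('hinge near',(189,122),(61,122)),('hinge far',(451,123),(324,121))): P,e=tri(a,[u],b,[v]);print(n,P.round(1),e.round(2))
E
```

```text
hinge near [ 402.4 -289.6  147.9] 0.42
hinge far [ 643.2 -272.1  145.2] 0.43
```

The hinge side is at z 146.5 and the free edge at about 157.5, so the lid is held at about 0.055 rad. I go back over the free edge and give it a brisk tap instead of a slow squeeze.

```bash
python3 -m pendant '{"dp":[[0.05,-0.012,0],[0.1,-0.024,0],[0.15,-0.036,0.02],[0.2,-0.048,0.06],[0.242,-0.0598,0.1],[0.242,-0.0598,0.115],[0.242,-0.0598,0.115],[0.242,-0.0598,0.115]],"rotation":[[0,0,0],[0,0,0],[0,0,0],[0,0,0],[0,0,0],[0,0,0],[0,0,0],[0,0,0]]}'|grep -E "time|tool"
python3 -m pendant '{"dp":[[0,0,0.022],[0,0,0.022]],"rotation":[[0,0,0],[0,0,0]]}'|grep -E "tool|contact"
python3 -m pendant '{"dp":[[0,0,-0.022],[0,0,-0.022]],"rotation":[[0,0,0],[0,0,0]]}'|grep -E "tool|contact"
python3 -m pendant '{"dp":[[0,0,0.01],[0,0,0.015],[0,0,0.017],[0,0,0.017]],"rotation":[[0,0,0],[0,0,0],[0,0,0],[0,0,0]]}'|grep -E "tool|contact"
```

```text
time: 37.72
tool_pos: [511.0, -92.9, 175.5]
tool_pos: [510.7, -92.8, 152.9]
contact_force: [-0.3, -0.8, 0.2]
tool_pos: [511.5, -92.7, 176.2]
contact_force: [0.1, -0.6, 0.4]
tool_pos: [509.8, -91.4, 156.6]
contact_force: [0.9, -0.3, 0.2]
```

The tap took it over: the tip reached z 152.9 with no resistance. I follow down gently until it is home.

```bash
python3 -m pendant '{"dp":[[0,0,0.003],[0,0,0.006],[0,0,0.007]],"rotation":[[0,0,0],[0,0,0],[0,0,0]]}'|grep -E "time|tool|contact"
python3 -m pendant '{"dp":[[0,0,0.001],[0,0,0.002],[0,0,0.002]],"rotation":[[0,0,0],[0,0,0],[0,0,0]]}'|grep -E "tool|contact"
python3 -m pendant '{"dp":[[0,0,0.001],[0,0,0.002],[0,0,0.002]],"rotation":[[0,0,0],[0,0,0],[0,0,0]]}'|grep -E "tool|contact"
```

```text
time: 39.1
tool_pos: [509.8, -91.4, 149.9]
contact_force: [-0.1, -1.3, -0.9]
tool_pos: [509.9, -91.5, 148.1]
contact_force: [0.1, 0.4, 0.4]
tool_pos: [510.0, -91.5, 146.5]
contact_force: [-1.6, -0.0, 4.4]
```

The lid face is met at z 146.7, which is the shut height. I withdraw and confirm from two wrist views.

```bash
python3 -m pendant '{"dp":[[0,0,0.001],[0,0,0.001],[0,0,-0.03],[0,0,-0.08],[-0.04,-0.06,-0.1],[-0.09,-0.1,-0.1],[-0.09,-0.1,-0.1],[-0.09,-0.1,-0.1]],"rotation":[[0,0,0],[0,0,0],[0,0,0],[0,0,0],[0,0,0],[0,0,0],[0,0,0],[0,0,0]]}'|grep -E "time|tool|contact"
python3 -c "
from h import *;import pickle
c=cap('wrist');pickle.dump(c,open('f1.pkl','wb'));print(lidpoly(c))"
python3 -m pendant '{"dp":[[0,0.06,0],[0,0.12,0],[0,0.16,0],[0,0.16,0],[0,0.16,0]],"rotation":[[0,0,0],[0,0,0],[0,0,0],[0,0,0],[0,0,0]]}' | grep tool
python3 - <<'E'
from h import *
import pickle
a=pickle.load(open('f1.pkl','rb'));b=cap('wrist');print(lidpoly(b))
x=np.array([.9975,.0701,0]);y=np.array([-.0701,.9975,0]);H=np.array([522.8,-280.5,138.])
for c in(a,b):
  for th in(0,.055): print(th,[proj(c,[H+x*u+y*(r*np.cos(th))+[0,0,r*np.sin(th)+8.5]])[0].round(0).tolist() for u,r in((-122,196),(122,196),(-25,210),(25,210))])
E
```

```text
time: 40.85
tool_pos: [416.6, -188.9, 246.1]
contact_force: [-0.4, -0.2, -0.1]
[[227, 67], [230, 224], [505, 224], [511, 201], [511, 72], [421, 69], [420, 56], [358, 54], [355, 67]]
tool_pos: [576.1, -175.6, 245.3]
[[21, 73], [48, 224], [328, 224], [337, 71], [211, 70], [209, 57], [145, 57], [142, 70]]
0 [[227.0, 64.0], [541.0, 71.0], [359.0, 45.0], [425.0, 47.0]]
0.055 [[226.0, 64.0], [552.0, 71.0], [364.0, 44.0], [433.0, 46.0]]
0 [[20.0, 71.0], [341.0, 68.0], [142.0, 48.0], [210.0, 47.0]]
0.055 [[11.0, 71.0], [344.0, 68.0], [136.0, 47.0], [207.0, 46.0]]
```

Both views match the shut lid: corner columns 21 and 337 against 20 and 341 predicted, and the arm is clear. I hand in.

```bash
python3 -c "
from plant import workorder
print(workorder.close_job())"
```

```text
the job is handed in; nothing more can be done
None
```

The job is handed in: the brass sleeve is over the silver, the copper over the brass, and the lid is shut. No verdict came back, and slow presses of up to about 62 N did not move the lid past its catch before a quick tap closed it, so I did not recheck the sleeves afterwards.

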